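Count along the divider rack and file the card box

ROBOT

A 6-joint arm with a two-finger parallel gripper is mounted at the origin on the work surface. World frame = base frame: x ahead of the robot, y to its left, z up, the work surface at z = 0. Lengths are in m, angles in degrees, forces in N, time in s.
With the tool pointing down it reaches from about 0.4 to 0.825 m from the base axis. Payload 7 kg.
Tool frame: the origin (TCP) lies on the centre line of the jaws, within the pads' length; the fingertips stand 19 mm ahead of it and the grasp point (between the pads) is the TCP (r.tip_extent is the distance from the TCP to the fingertips, in m); z points along the fingers, y is the line along which they close (so a half turn about z gives the same grasp; the last joint's range is limited). The gripper opens to 88 mm and grips with 3 to 60 N. Pads are 19 mm wide; open, the fingers measure 130 mm over their backs; the gripper's body (78 mm by 193 mm) begins 47 mm behind the grasp point.
Start: joints at [82.684, 20.546, 0.682, 0, -70.136, -16.507], TCP at [0.273, 0.617, 0.216] pointing down, gripper open.
Joint ranges: [-176.03, 176.03], [-82.01, 121.73], [-58.28, 71.71], [-173.87, 95.51], [-174.79, -0.11], [-173.66, 173.66]. Speed limits (degrees/s): [136.94, 136.94, 172.46, 180, 180, 180].

INTERFACE

Orientations are given as [roll, pitch, yaw] about the fixed x, y, z axes, in that order (R = Rz(yaw) Ry(pitch) Rx(roll)).
In Python, from plant import r gives the robot as it stands. The module is installed in compiled form; this text tells all that it offers.
- The arm moves only by the tool jog_arm, never from a script. Its argument "deltas" is a list that holds one entry, the list of rows, each a list of 5 numbers: the opening, from -1 (shut) to 1 (fully open), then the shift along the world's x, y, z in cm, then the turn about the world's z in rad. In form: [[[claw, dx, dy, dz, turn], ...]]. A call has 1 to 8 rows; each row shifts and turns the commanded pose from where the row before left it; what a row does not reach is not made up. A row lasts 1/8 s, in which the tool goes at most 62.5 mm and 10.7 degrees, less where a joint would pass 70% of its speed; a pose out of reach is approached as far as the arm can. A call with a gripper value outside its range is refused whole. The fingers move at their own pace and stop on an object; "force" is the grip in N (left out, the last holds). Time passes only in rows, so rows that do not move let the fingers close. It gives the time, the measured TCP pose, the force, the opening and the grip force at its end, in the units of the state.
- r.get_state(): the state, without advancing time (a new reading comes with each control period).
- r.capture(name): name is "scene" or "top" or "wrist"; returns the picture (400x640x3 uint8, blue, green, red); there is no depth.
- r.camera_info(name): a dict with "fx", "fy", "cx", "cy" (pixels), "view" (4x4, takes a point from world to camera coordinates). Camera axes: x right, y up, looking along -z (the intrinsics and any distortion apply to the point x, -y, -z); pixel columns grow to the right and rows downward; lengths in m; the calibration is good to about 2 mm. The wrist camera is an equidistant fisheye: a pixel r from the principal point sees the ray r / f radians off the axis. A picture is of the moment at which its call begins: read the wrist's pose just before it. camera_info takes no time and is no camera call; for the wrist camera it gives the pose at the moment of the call.
- r.close_job(): hands the job in; it is judged then, once.
The state is a dict: "time_s": time; "joints": joint angles; "qd": joint speeds; "joint_torque": joint torques, N m; "tcp_pos": TCP position; "eef_rot": TCP orientation; "contact_force": force on the tool from outside, world axes, zero at the start; "moment": the same for the moment, N m; "gripper_width": finger opening in m; "gripper_force": force on a finger pad.
Only numpy, scipy, OpenCV 4.12 (cv2) and the standard library are available. Lean on these libraries where they do the work, as an engineer would, in place of code of your own. Each camera call takes 0.05 s, during which the arm holds its last target. There are 200 camera calls.

TASK

Starting at the end of the rack where the stapler lies, run a fingertip along the top of the oak back rail, touching it behind the first, the second and the third gap in turn and no further (gaps count whether filled or empty). Then push the loose card box that stands in front of the rack along the desk into that third gap, fully home against the back and upright, without ever lifting or tipping it, and leave everything else where it stands.

Things in the scene. Friction and masses are not known exactly. Their poses are not given: they have to be found in the camera images.
- rack: Divider rack fixed to the desk, 284 mm wide: seven upright dark steel dividers (8 mm thick, 44 mm high) and a back panel with an oak rail on top. Six equal gaps in a row, open above and towards the robot, no floor: things slide in on the desk. Origin: on the desk under its middle; x into the gaps (away from the robot), y along the row to the left. Gap centres at y = 115, 69, 23, -23, -69, -115 mm.
- rack_mouth (a point): Point on the desk midway along the rack's open front, 46 mm before the rack's origin (-x), where the rounded front edges of the dividers end. Each gap is 38 mm wide between straight parallel walls.
- rack_stop (a point): Point on the desk midway along the front face of the rack's back panel, 42 mm beyond the rack's origin (+x): things pushed fully home stop against this face. The rail's middle line is 7 mm farther (x = 49 mm).
- card_box: The box to be filed: a loose rigid grey card box with a white label, standing on its long narrow side on the desk, outside the rack, on the robot's side of it; 88 mm long (x) x 30 mm wide (y) x 56 mm high (z), 0.11 to 0.22 kg. Origin: centre of its underside. Fully home its origin is at x = -2 mm in the rack's frame, so its near end is level with the dividers' front edges.
- stapler: Black and steel desk stapler, 130 x 36 x 54 mm, lying loose beside one end of the rack (either end), parallel to the gaps; it marks the end to count from. Origin: centre of its underside, 197 mm from the rack's origin along the rack's y.
- succulent: Small potted succulent in a round white pot, 64 mm across, 77 mm high, loose, beside the other end of the rack. Origin: centre of its underside.
- filed_box: An identical grey card box (88 x 30 x 56 mm) that already stands in one of the rack's gaps (second from the left or rightmost), loose. Origin: centre of its underside.
- memo_book: A black memo book, 88 x 26 x 53 mm, standing in one of the rack's gaps (the other of those two), loose. Origin: centre of its underside.
- mug: White mug, 80 mm across, 90 mm high, loose, on the desk left of the rack. Origin: centre of its underside.
- pencil_cup: Concrete-grey pencil cup with three pencils, 72 mm across, 95 mm high (170 mm with pencils), loose, on the desk right of the rack. Origin: centre of its underside.
- note_block: White block of note paper, 76 x 76 x 30 mm, loose, near the robot on its right. Origin: centre of its underside.
- rail_a: The part of the oak back rail behind the leftmost (+y end) gap: 16 mm (x) x 46 mm (y) x 10 mm (z), rigid; together the six parts make one smooth straight rail. Origin: centre of its underside, 50 mm above the desk, so its top is 10 mm above the origin (60 mm above the desk).
- rail_b: The part of the oak back rail behind the second from the left gap: 16 mm (x) x 46 mm (y) x 10 mm (z), rigid; together the six parts make one smooth straight rail. Origin: centre of its underside, 50 mm above the desk, so its top is 10 mm above the origin (60 mm above the desk).
- rail_c: The part of the oak back rail behind the third from the left gap: 16 mm (x) x 46 mm (y) x 10 mm (z), rigid; together the six parts make one smooth straight rail. Origin: centre of its underside, 50 mm above the desk, so its top is 10 mm above the origin (60 mm above the desk).
- rail_d: The part of the oak back rail behind the fourth from the left gap: 16 mm (x) x 46 mm (y) x 10 mm (z), rigid; together the six parts make one smooth straight rail. Origin: centre of its underside, 50 mm above the desk, so its top is 10 mm above the origin (60 mm above the desk).
- rail_e: The part of the oak back rail behind the fifth from the left gap: 16 mm (x) x 46 mm (y) x 10 mm (z), rigid; together the six parts make one smooth straight rail. Origin: centre of its underside, 50 mm above the desk, so its top is 10 mm above the origin (60 mm above the desk).
- rail_f: The part of the oak back rail behind the rightmost (-y end) gap: 16 mm (x) x 46 mm (y) x 10 mm (z), rigid; together the six parts make one smooth straight rail. Origin: centre of its underside, 50 mm above the desk, so its top is 10 mm above the origin (60 mm above the desk).
There are look-alikes about, which are no part of the job. What is shaped like the card_box but purple or yellow is not meant. Leave any green look-alike of the stapler alone.

How it is judged:
By the outcome, as a careful person would: the job done as asked, in the order asked, and still so for the second after the job is handed in, with the robot touching nothing.
It also fails if it takes over 64 s, if anything falls off the work surface, if the arm or the gripper's body presses on something with over 40 N, if the wrist force passes 120 N, or if a joint passes its speed limit or range.

## Working session

There is one attempt and no reset: what is moved stays moved. The work goes in short steps, Python scripts to look and compute and a tool call to move; the robot and the scene stay as the last step left them, time stands still between calls to the robot, and variables do not carry over. Pictures are saved under pics/ and viewed, at most 10 in all, crops included, and the job is handed in when it is done.

Besides the shell and the picture viewer there is one more tool, called in YAML: its name, and indented under it one key for each argument. jog_arm: Moves the arm, as the interface text tells. Its arguments: {"type":"object","properties":{"deltas":{"type":"array"},"force":{"type":"number"}},"required":["deltas"]}

```bash
mkdir -p pics
python3 - <<'E'
from plant import r
import cv2
for n in("scene","top"):
    cv2.imwrite(f"pics/{n}0.png",r.capture(n)); c=r.camera_info(n); print(n,c)
s=r.get_state(); print(s['tcp_pos'],s['eef_rot'],s['time_s'],r.tip_extent)
E
```

```text
scene {'fx': 426.05320717066934, 'fy': 426.05320717066934, 'cx': 311.49686845610637, 'cy': 196.9803999249175, 'view': array([[ 0.14943805,  0.98871495,  0.01053676, -0.0862596 ],
       [-0.79695898,  0.1141341 ,  0.59315242,  0.34916036],
       [ 0.58525606, -0.09703691,  0.80502123, -1.67190519],
       [ 0.        ,  0.        ,  0.        ,  1.        ]])}
top {'fx': 461.58724274905677, 'fy': 461.58724274905677, 'cx': 314.4397764257329, 'cy': 197.09800040241726, 'view': array([[-0.00527255, -0.99978777,  0.01991525,  0.00461918],
       [ 0.9934941 , -0.00297163,  0.1138448 , -0.4982247 ],
       [-0.11376145,  0.02038594,  0.99329892, -1.27298075],
       [ 0.        ,  0.        ,  0.        ,  1.        ]])}
[0.2725089  0.61704978 0.21559832] [ 1.79912675e+02 -1.01090880e-02 -2.38302584e+01] 0.1 0.019
```

View pics/top0.png

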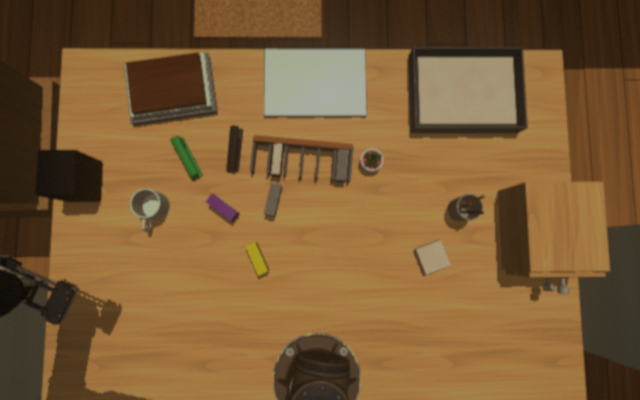

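View pics/scene0.png

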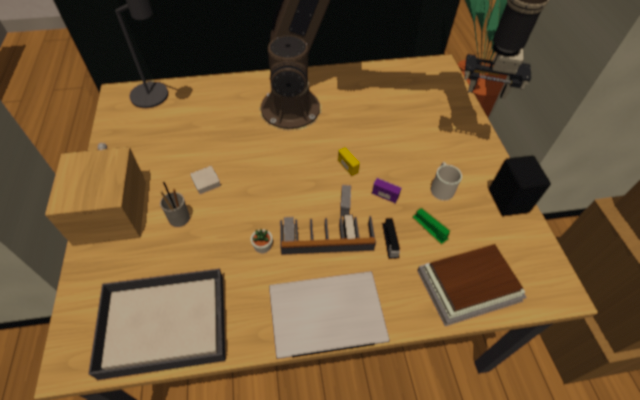

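The top view shows:
- **Rack:** (302,160).
- **Stapler:** the black one at (235,149), at the left end. Its green look-alike is at (186,158).
- **Card box candidates:** grey loose at (273,200), purple at (223,208), yellow at (257,260), and the filed items inside the rack at (277,160) and (342,165). I choose the grey one at (273,200).

The scene view agrees: the stapler is at (391,238) and the loose grey box at (346,198). Next is a close crop to check the choice and measure.

```bash
cat > h.py <<'E'
import numpy as np,cv2
from plant import r
def ray(n,u,v,z):
    c=r.camera_info(n);V=c['view'];R=V[:3,:3];t=V[:3,3]
    d=R.T@np.array([(u-c['cx'])/c['fx'],-(v-c['cy'])/c['fy'],-1]);o=-R.T@t
    return o+d*(z-o[2])/d[2]
def proj(n,p):
    c=r.camera_info(n);q=c['view'][:3,:3]@np.array(p)+c['view'][:3,3]
    return c['cx']+c['fx']*q[0]/-q[2],c['cy']+c['fy']*q[1]/q[2]
E
python3 - <<'E'
from h import *
a=cv2.imread("pics/top0.png")[120:225,215:390]
cv2.imwrite("pics/c1.png",cv2.resize(a,None,fx=4.5,fy=4.5,interpolation=cv2.INTER_CUBIC))
im=cv2.imread("pics/top0.png");h=cv2.cvtColor(im,cv2.COLOR_BGR2HSV)
m=(h[...,1]<70)&(h[...,2]>60)
m=m.astype('uint8');m[:183]=0;m[225:]=0;m[:,:255]=0;m[:,300:]=0
for c in cv2.findContours(m,0,1)[0]:
    if cv2.contourArea(c)>40: print(cv2.minAreaRect(c))
print(h[160,300],h[200,274],h[141,300],h[210,320])
E
```

```text
((272.2940979003906, 199.1764678955078), (8.460289001464844, 28.417892456054688), 12.528807640075684)
[ 16 128 112] [17 68 98] [ 13 176 126] [ 18 149 168]
```

View pics/c1.png

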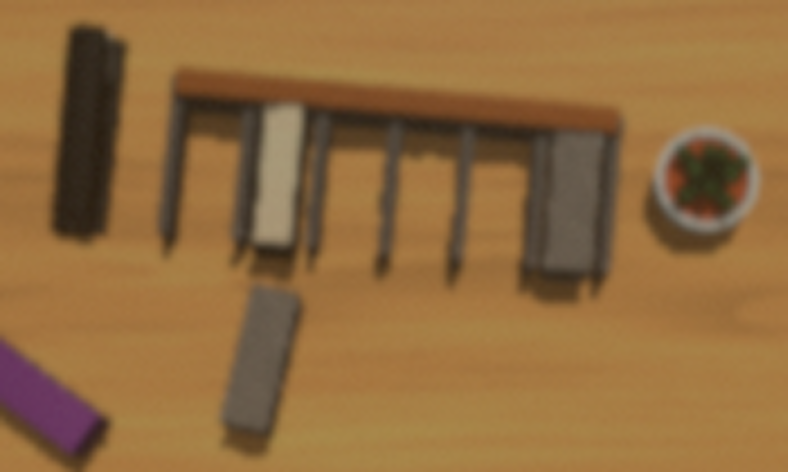

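The crop confirms it: the rail runs from (177,80) to (617,120), the stapler is at the left end, and the loose grey box is at (262,360). The third gap opens at about (348,265), so the parts to touch are a, b and c in that order. Now I'll measure.

Run:
```python
from h import *
im=cv2.imread("pics/top0.png")
P=lambda x,y,z:ray("top",215+(x-1.75)/4.5,120+(y-1.75)/4.5,z)
# rail: corners of top (z=.06)
h=cv2.cvtColor(im,cv2.COLOR_BGR2HSV);m=((h[...,0]<14)&(h[...,1]>150)&(h[...,2]>70)).astype('uint8')
m2=m*0;m2[130:156,245:360]=m[130:156,245:360]
c=max(cv2.findContours(m2,0,1)[0],key=cv2.contourArea);b=cv2.boxPoints(cv2.minAreaRect(c));print(cv2.minAreaRect(c))
print(np.round([ray("top",u,v,.06) for u,v in b],4).tolist())
pts=[(178,68),(620,110),(615,130),(176,95)]
q=np.array([P(x,y,.06) for x,y in pts]);print("rail",np.round(q,4).tolist())
print("len",np.linalg.norm(q[0]-q[1]))
bt=np.array([P(x,y,.056) for x,y in[(255,288),(300,297),(265,432),(222,422)]]);print("box",np.round(bt,4).tolist(),bt.mean(0))
e=bt[0]-bt[3]+bt[1]-bt[2];print(np.degrees(np.arctan2(e[1],e[0])),np.linalg.norm(e)/2)
# divider front tips at z~.04 
print([np.round(P(x,y,.0),3).tolist() for x,y in[(168,255),(238,263),(313,263),(382,275),(453,285),(597,295)]])
print([np.round(P(x,y,.056),3).tolist() for x,y in[(85,30),(80,238)]])
```

```text
((302.5345153808594, 142.58621215820312), (97.49539184570312, 5.397956371307373), 4.763641834259033)
[[0.6516, 0.1713, 0.06], [0.6669, 0.1702, 0.06], [0.6437, -0.1006, 0.06], [0.6284, -0.0991, 0.06]]
rail [[0.6701, 0.1703, 0.06], [0.6434, -0.1035, 0.06], [0.6307, -0.1003, 0.06], [0.653, 0.1713, 0.06]]
len 0.2751057958867594
box [[0.5329, 0.1222, 0.056], [0.5273, 0.0946, 0.056], [0.4443, 0.1157, 0.056], [0.4505, 0.1419, 0.056]] [0.48877632 0.11858434 0.056     ]
-13.821787111864182 0.08516181598304343
[[0.563, 0.182, 0.0], [0.557, 0.137, 0.0], [0.557, 0.089, 0.0], [0.549, 0.045, 0.0], [0.543, -0.001, 0.0], [0.536, -0.093, 0.0]]
[[0.695, 0.229, 0.056], [0.564, 0.23, 0.056]]
```

jog_arm:
  deltas:
    - [[-1,2,-4,1,-0.1],[-1,2.7,-4.5,1,-0.1],[-1,2.7,-4.5,1,-0.1],[-1,2.7,-4.5,1,-0.1],[-1,2.7,-4.5,1,-0.1],[-1,2.7,-4.5,1,-0.1],[-1,2.7,-4.5,1,-0.1],[-1,2.7,-4.5,1,-0.1]]

```text
time_s: 1.1
tcp_pos: [0.4821, 0.2608, 0.2966]
eef_rot: [180.0, 0.0, -69.8]
contact_force: [0.6, 0.0, -0.4]
gripper_width: 0.0136
gripper_force: 0.0
```

jog_arm:
  deltas:
    - [[-1,2.7,-4.5,0,-0.1],[-1,2.7,-4.5,0,-0.1],[-1,2.7,-4.5,0,-0.1],[-1,2.5,-3.0,0,-0.1],[-1,2,-2,0,-0.045],[-1,0,0,0,0],[-1,0,0,0,0]]

```text
time_s: 1.98
tcp_pos: [0.6073, 0.0776, 0.296]
eef_rot: [179.9, -0.0, -95.1]
contact_force: [0.2, 0.5, -0.4]
gripper_width: 0.0004
gripper_force: 0.0
```

Run:
```python
from h import *
c=r.camera_info("wrist");cv2.imwrite("pics/w1.png",r.capture("wrist"));print(c)
s=r.get_state(); print(s['tcp_pos'],s['eef_rot'],s['time_s'],s['contact_force'],s['gripper_width'])
np.save("w1.npy",c,allow_pickle=True)
```

```text
{'fx': 309.70691628693146, 'fy': 309.70691628693146, 'cx': 322.5090971798827, 'cy': 202.00752725248157, 'view': array([[-9.95871329e-01,  9.07743159e-02,  5.65834373e-04,
         5.96589372e-01],
       [-8.64798188e-02, -9.46825261e-01, -3.09908319e-01,
         1.90494544e-01],
       [-2.75959694e-02, -3.08677743e-01,  9.50766277e-01,
        -4.28266601e-01],
       [ 0.00000000e+00,  0.00000000e+00,  0.00000000e+00,
         1.00000000e+00]])}
[0.60716575 0.07787601 0.29626444] [ 1.79971877e+02 -1.45689516e-03 -9.51091174e+01] 2.025 [-0.39307103  0.67167527 -0.2694088 ] 0.000281844233773212
```

View pics/w1.png

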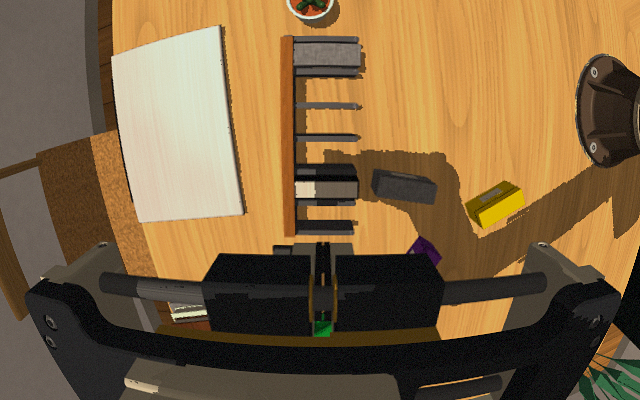

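The wrist view shows the rail from (288,37) to (291,236). The filed grey box is at (325,55), the memo book and its pages at (325,187), and the loose card box at (404,186). I'll refine from it with the fisheye model.

```bash
cat >> h.py <<'E'
def wray(c,u,v,z):
    V=c['view'];x=(u-c['cx'])/c['fx'];y=(v-c['cy'])/c['fy'];t=np.hypot(x,y)+1e-12
    k=np.sin(t)/t;d=V[:3,:3].T@np.array([x*k,-y*k,-np.cos(t)]);o=-V[:3,:3].T@V[:3,3]
    return o+d*(z-o[2])/d[2]
def wproj(c,p):
    q=c['view'][:3,:3]@np.array(p)+c['view'][:3,3];q=q*[1,-1,-1]
    t=np.arctan2(np.hypot(*q[:2]),q[2]);k=t/np.hypot(*q[:2])
    return c['cx']+c['fx']*k*q[0],c['cy']+c['fy']*k*q[1]
E
python3 - <<'E'
from h import *
c=np.load("w1.npy",allow_pickle=True).item();im=cv2.imread("pics/w1.png");h=cv2.cvtColor(im,cv2.COLOR_BGR2HSV)
m=((h[...,0]<13)&(h[...,1]>140)&(h[...,2]>60)).astype('uint8');m2=m*0;m2[32:240,275:305]=m[32:240,275:305]
k=max(cv2.findContours(m2,0,1)[0],key=cv2.contourArea)[:,0]
print(k.min(0),k.max(0))
M=[]
for v in(60,100,130,160,190,220):
    u=np.flatnonzero(m2[v]);a=wray(c,u[0]-.5,v,.06);b=wray(c,u[-1]+.5,v,.06);M.append((a+b)/2);print(v,u[0],u[-1],np.round(a,4),np.round(b,4))
M=np.array(M);f=np.polyfit(M[:,1],M[:,0],1);print("x=f(y)",f,np.degrees(np.arctan(-f[0])))
for v in (k[:,1].min()-.5,k[:,1].max()+.5):print("end",wray(c,289,v,.06))
sub=cv2.resize(im[20:245,270:450],None,fx=4,fy=2.6*0+4,interpolation=cv2.INTER_CUBIC)[:,:720]
cv2.imwrite("pics/c2.png",cv2.resize(im[30:245,275:450],None,fx=2.75,fy=2.75,interpolation=cv2.INTER_CUBIC))
E
```

```text
[293 200] [294 205]
60 292 292 [ 0.6328 -0.0686  0.06  ] [ 0.6315 -0.0684  0.06  ]
100 286 286 [ 0.6456 -0.0167  0.06  ] [ 0.6443 -0.0165  0.06  ]Traceback (most recent call last):
  File "<stdin>", line 8, in <module>
IndexError: index 0 is out of bounds for axis 0 with size 0
```

Run:
```python
from h import *
im=cv2.imread("pics/w1.png");h=cv2.cvtColor(im,cv2.COLOR_BGR2HSV)
for v in(60,130,220):print(h[v,274:304:2].tolist())
print(h[[30,33,36,39,42,232,235,238,241],289].tolist())
cv2.imwrite("pics/c2.png",cv2.resize(im[30:245,275:450],None,fx=2.75,fy=2.75,interpolation=cv2.INTER_CUBIC))
```

```text
[[17, 152, 222], [18, 158, 221], [18, 157, 222], [14, 191, 190], [13, 203, 172], [14, 204, 159], [14, 196, 159], [14, 206, 170], [14, 201, 164], [11, 182, 118], [17, 41, 100], [16, 44, 139], [14, 35, 125], [13, 34, 119], [14, 43, 126]]
[[20, 160, 219], [18, 150, 223], [18, 160, 221], [16, 174, 214], [14, 209, 170], [13, 200, 161], [14, 201, 155], [14, 206, 166], [14, 204, 164], [14, 217, 169], [150, 90, 17], [17, 162, 82], [16, 169, 107], [17, 162, 107], [17, 153, 108]]
[[18, 154, 220], [19, 152, 223], [18, 160, 221], [19, 156, 220], [15, 163, 219], [13, 208, 163], [13, 199, 160], [12, 195, 148], [14, 208, 153], [14, 209, 155], [13, 198, 126], [30, 16, 16], [135, 39, 26], [135, 53, 29], [150, 35, 29]]
[[17, 169, 202], [17, 169, 207], [12, 155, 138], [14, 210, 164], [13, 197, 164], [13, 202, 148], [12, 207, 149], [18, 158, 224], [18, 156, 223]]
```

View pics/c2.png

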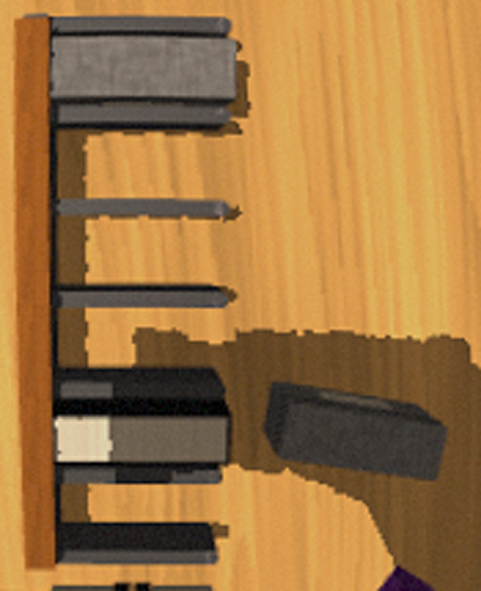

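The crop shows the rack, six gaps and the loose box in shadow. The box's top face has corners at about (288,403), (445,428), (436,480) and (273,455). Dividers 3 to 5, counted from the left, are at rows ~385, 296 and 208.

Run:
```python
from h import *
c=np.load("w1.npy",allow_pickle=True).item();im=cv2.imread("pics/w1.png");h=cv2.cvtColor(im,cv2.COLOR_BGR2HSV)
m=((h[...,0]<16)&(h[...,1]>175)&(h[...,2]>100)&(h[...,2]<200)).astype('uint8');m[:,:276]=0;m[:,304:]=0;m[:32]=0;m[242:]=0
m=cv2.medianBlur(m,3);L=[]
for v in range(50,230,10):
    u=np.flatnonzero(m[v]);a=wray(c,u[0]-.5,v,.06);b=wray(c,u[-1]+.5,v,.06);L.append([*a[:2],*b[:2]])
L=np.array(L)
for i in(0,2):
    f=np.polyfit(L[:,i+1],L[:,i],1);print(f,np.degrees(np.arctan(-f[0])),"x at y=.04",np.polyval(f,.04))
vs=np.flatnonzero(m[:,286:292].sum(1)>3);print(vs[0],vs[-1])
e=[wray(c,289,v,.06) for v in(vs[0]-.5,vs[-1]+.5)];print("ends",e,np.linalg.norm(e[0]-e[1]))
W=lambda x,y,z:wray(c,275+(x-.9)/2.75,30+(y-.9)/2.75,z)
b=np.array([W(x,y,.056) for x,y in[(288,403),(445,428),(436,480),(273,455)]]);print("box",np.round(b,4).tolist(),b.mean(0))
d=b[0]-b[1]+b[3]-b[2];print(np.degrees(np.arctan2(d[1],d[0])),np.linalg.norm(d)/2,np.linalg.norm(b[0]-b[3]))
print("div3,4 top fronts",[np.round(W(x,y,.044),4).tolist() for x,y in[(225,385),(232,296),(235,208)]])
# scene view check of box top
print([np.round(proj("scene",p),1).tolist() for p in b])
```

```text
[0.09401348 0.65489618] -5.370789419948905 x at y=.04 0.6586567160133953
[0.09833358 0.63821984] -5.616043874367063 x at y=.04 0.6421531788459474
37 236
ends [array([ 0.63312812, -0.1007989 ,  0.06      ]), array([0.66344073, 0.17349889, 0.06      ])] 0.2759676312344624
box [[0.5295, 0.0971, 0.056], [0.4456, 0.1169, 0.056], [0.4502, 0.1451, 0.056], [0.5383, 0.1236, 0.056]] [0.49090547 0.12066783 0.056     ]
-13.528997834080487 0.08842340979800646 0.027899447315400932
div3,4 top fronts [[0.5595, 0.088, 0.044], [0.5529, 0.0429, 0.044], [0.5482, -0.0008, 0.044]]
[[340.2, 206.1], [341.3, 184.4], [350.2, 184.6], [349.1, 207.4]]
```

jog_arm:
  deltas:
    - [[-1,2,2.4,-4,-0.007],[-1,2,2.4,-5,0],[-1,1.6,2.3,-5,0],[-1,0,0,-4,0],[-1,0,0,-2,0],[-1,0,0,0,0],[-1,0,0,0,0]]

```text
time_s: 2.9
tcp_pos: [0.6641, 0.1493, 0.098]
eef_rot: [-179.9, 0.0, -95.5]
contact_force: [0.8, -0.6, 0.5]
gripper_width: 0.0004
gripper_force: 0.0
```

Run:
```python
from h import *
s=r.get_state(); print(s['tcp_pos'],s['eef_rot'],s['time_s'],s['contact_force'],s['moment'],s['joints'])
```

```text
[0.66413043 0.14926403 0.09796172] [-1.79901612e+02  4.01118116e-02 -9.54864251e+01] 2.9 [ 0.84599441 -0.60879655  0.52181855] [ 0.08971266 -0.11552164  0.02008789] [ 2.90461768e+01  2.60349161e+01 -7.08794594e+00  2.71721324e-02
 -5.67733498e+01 -3.45475048e+01]
```

jog_arm:
  deltas:
    - [[-1,0,0,-1.0,0],[-1,0,0,-0.6,0],[-1,0,0,-0.2,0],[-1,0,0,-0.1,0],[-1,0,0,0,0]]

```text
time_s: 3.52
tcp_pos: [0.6637, 0.1484, 0.0775]
eef_rot: [-180.0, -0.0, -95.6]
contact_force: [-0.4, 0.4, 0.4]
gripper_width: 0.0007
gripper_force: 0.0
```

jog_arm:
  deltas:
    - [[-1,0,0,-0.1,0],[-1,0,0,0,0]]

```text
time_s: 3.78
tcp_pos: [0.6637, 0.1485, 0.0765]
eef_rot: [-180.0, 0.0, -95.6]
contact_force: [0.0, 0.5, 0.4]
gripper_width: 0.0004
gripper_force: 0.0
```

jog_arm:
  deltas:
    - [[-1,0,0,-0.1,0],[-1,0,0,0,0]]

```text
time_s: 4.03
tcp_pos: [0.6636, 0.1484, 0.0754]
eef_rot: [180.0, -0.0, -95.6]
contact_force: [-0.5, 0.2, -0.8]
gripper_width: 0.0001
gripper_force: 0.0
```

Run:
```python
from h import *
s=r.get_state(); print(s['tcp_pos'],s['contact_force'],s['joint_torque'])
im=r.capture("wrist");t=r.capture("top");cv2.imwrite("pics/w2.png",im)
a=cv2.resize(im[120:330,215:425],(600,600),interpolation=cv2.INTER_CUBIC)
cv2.imwrite("pics/c3.png",a)
```

```text
[0.66357769 0.14842895 0.07535749] [-0.46143722  0.19533724 -0.79649233] [ 7.59505747e-04 -6.30658436e+01  2.53282124e+01  6.05251506e+00
  2.53762839e-03  1.17271952e-04]
```

View pics/c3.png

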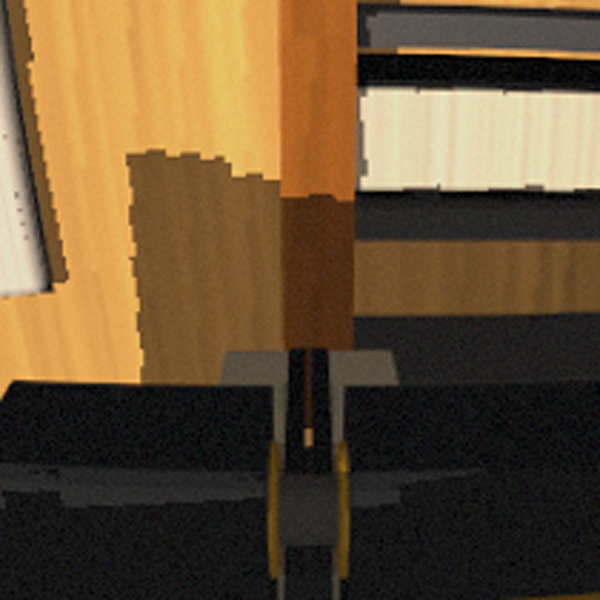

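The crop shows the black pads, with their seam at (308,400), sitting over the rail, which spans columns 283–355. There is no force yet, so I'll keep going down in small steps.

jog_arm:
  deltas:
    - [[-1,0,0,-0.1,0],[-1,0,0,0,0]]

```text
time_s: 4.38
tcp_pos: [0.6636, 0.1484, 0.0744]
eef_rot: [180.0, -0.0, -95.6]
contact_force: [-0.4, 0.0, 0.2]
gripper_width: 0.0006
gripper_force: 0.0
```

Run:
```python
from h import *
c=r.camera_info("wrist");s=r.get_state();p=s['tcp_pos'];print(p,s['contact_force'])
f=lambda q:np.round((np.array(wproj(c,q))-[215,120])*600/210,0)
xh=np.array([.9954,-.0958,0]);yh=np.array([.0958,.9954,0])
for dz in(.0,-.019):
  for dx in(-.005,0,.005):
    print(dz,dx,[f(p+dz*np.array([0,0,1])+xh*dx+yh*dy).tolist() for dy in(-.0095,.0095)])
W=lambda x,y,z:wray(c,215+x*.35,120+y*.35,z)
for x,y in[(281,250),(355,250),(283,340),(355,340),(281,10),(359,10)]:print(np.round(W(x,y,.06),4))
```

```text
[0.6635947  0.14842769 0.07435112] [-0.37264315  0.04951468  0.23115844]
0.0 -0.005 [[326.0, 321.0], [326.0, 401.0]]
0.0 0 [[302.0, 321.0], [303.0, 401.0]]
0.0 0.005 [[279.0, 321.0], [280.0, 401.0]]
-0.019 -0.005 [[325.0, 288.0], [324.0, 362.0]]
-0.019 0 [[303.0, 288.0], [303.0, 362.0]]
-0.019 0.005 [[281.0, 288.0], [282.0, 362.0]]
[0.6664 0.1278 0.06  ]
[0.6501 0.1294 0.06  ]
[0.6683 0.1495 0.06  ]
[0.6519 0.1511 0.06  ]
[0.6609 0.0757 0.06  ]
[0.6449 0.0773 0.06  ]
```

jog_arm:
  deltas:
    - [[-1,0,0,-0.1,0],[-1,0,0,0,0]]

```text
time_s: 4.62
tcp_pos: [0.6636, 0.1484, 0.0734]
eef_rot: [180.0, -0.0, -95.6]
contact_force: [-0.1, -0.0, 0.4]
gripper_width: 0.0008
gripper_force: 0.0
```

jog_arm:
  deltas:
    - [[-1,0,0,-0.1,0],[-1,0,0,0,0]]

```text
time_s: 4.88
tcp_pos: [0.6636, 0.1484, 0.0723]
eef_rot: [180.0, -0.0, -95.6]
contact_force: [0.5, 1.0, -0.3]
gripper_width: 0.0004
gripper_force: 0.0
```

jog_arm:
  deltas:
    - [[-1,0,0,-0.1,0],[-1,0,0,0,0]]

```text
time_s: 5.12
tcp_pos: [0.6636, 0.1484, 0.0713]
eef_rot: [180.0, -0.0, -95.6]
contact_force: [0.4, 0.4, -0.1]
gripper_width: 0.0005
gripper_force: 0.0
```

Run:
```python
from h import *
c=r.camera_info("wrist");p=r.get_state()['tcp_pos'];w=r.capture("wrist");t=r.capture("top");s=r.capture("scene")
print(-c['view'][:3,:3].T@c['view'][:3,3],p)
tip=p-[0,0,.019]
print(wproj(c,tip),proj("top",tip),proj("scene",tip),proj("top",p+[0,0,.06]),proj("scene",p+[0,0,.06]))
R=lambda a,W,H:cv2.resize(a,(W,H),interpolation=cv2.INTER_CUBIC)
left=R(w[150:350,220:420],400,400)
sc=R(s[190:270,330:430],400,320);tp=R(t[110:190,220:320],400,320)
o=np.zeros((600,800,3),np.uint8);o[:400,:400]=left;o[:300,400:]=sc[:300];o[300:600,400:]=tp[:300]
cv2.imwrite("pics/c4.png",o)
```

```text
[0.65437771 0.06493958 0.24121033] [0.66356679 0.14842167 0.0713162 ]
(np.float64(321.0969084813891), np.float64(233.95078155943696)) (np.float64(262.25729037118595), np.float64(137.66699907560948)) (np.float64(365.8462957130349), np.float64(241.66203637690103)) (np.float64(259.4848175627834), np.float64(130.4119120775016)) (np.float64(369.04287983414673), np.float64(227.30011343434998))
```

View pics/c4.png

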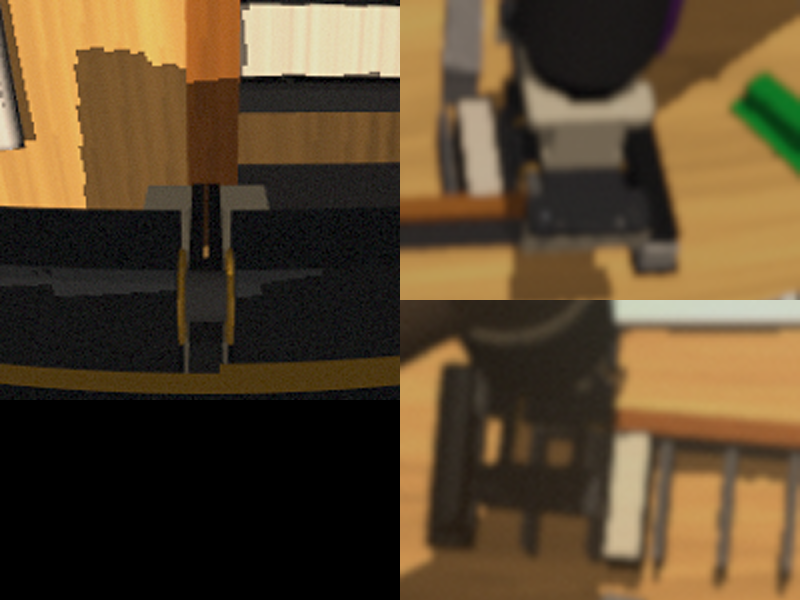

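The composite shows the pads over the rail from the wrist (seam at 205,230) and the arm hiding them in the other two views. Geometrically, the tip is still above the rail top, so descending further is safe.

jog_arm:
  deltas:
    - [[-1,0,0,-0.1,0],[-1,0,0,-0.1,0],[-1,0,0,0,0]]

```text
time_s: 5.65
tcp_pos: [0.6636, 0.1484, 0.0693]
eef_rot: [180.0, -0.0, -95.6]
contact_force: [0.4, 0.4, 0.2]
gripper_width: 0.0007
gripper_force: 0.0
```

jog_arm:
  deltas:
    - [[-1,0,0,-0.1,0],[-1,0,0,-0.1,0],[-1,0,0,0,0]]

```text
time_s: 6.02
tcp_pos: [0.6636, 0.1484, 0.0673]
eef_rot: [180.0, -0.0, -95.6]
contact_force: [-0.3, 0.6, 1.0]
gripper_width: 0.0004
gripper_force: 0.0
```

jog_arm:
  deltas:
    - [[-1,0,0,-0.1,0],[-1,0,0,0,0]]

```text
time_s: 6.28
tcp_pos: [0.6636, 0.1484, 0.0664]
eef_rot: [180.0, -0.0, -95.6]
contact_force: [-0.1, 0.7, -1.1]
gripper_width: 0.0008
gripper_force: 0.0
```

jog_arm:
  deltas:
    - [[-1,0,0,-0.1,0],[-1,0,0,-0.1,0],[-1,0,0,0,0]]

```text
time_s: 6.65
tcp_pos: [0.6635, 0.1484, 0.0643]
eef_rot: [180.0, -0.0, -95.6]
contact_force: [0.6, -0.0, 0.6]
gripper_width: 0.0002
gripper_force: 0.0
```

jog_arm:
  deltas:
    - [[-1,0,0,-0.1,0],[-1,0,0,-0.1,0],[-1,0,0,0,0]]

```text
time_s: 7.02
tcp_pos: [0.6636, 0.1484, 0.0623]
eef_rot: [180.0, -0.0, -95.6]
contact_force: [0.9, 0.1, -0.2]
gripper_width: 0.0004
gripper_force: 0.0
```

Run:
```python
from h import *
c=r.camera_info("wrist");s=r.get_state();w=r.capture("wrist");print(s['tcp_pos'],s['contact_force'])
cv2.imwrite("pics/w3.png",w);a=cv2.imread("pics/w2.png")
h=cv2.cvtColor(w,cv2.COLOR_BGR2HSV)
for v in(225,235,239,241,243,246):print(v,h[v,300:350:4].tolist())
for v in(225,238):
  q=np.flatnonzero((h[v,280:380,1]>140)&(h[v,280:380,0]<16))+280;print(v,q.min() if len(q) else 0,q.max() if len(q) else 0)
```

```text
[0.66356506 0.1484429  0.06231986] [ 0.92700689  0.11329589 -0.16934386]
225 [[16, 159, 127], [17, 165, 116], [17, 171, 121], [17, 160, 124], [14, 198, 80], [13, 214, 80], [12, 188, 80], [14, 219, 71], [10, 188, 80], [13, 199, 77], [16, 164, 112], [15, 149, 111], [16, 158, 116]]
235 [[17, 177, 125], [17, 163, 117], [17, 163, 122], [18, 165, 124], [12, 175, 86], [11, 165, 85], [11, 186, 74], [12, 174, 76], [11, 165, 85], [15, 225, 77], [15, 163, 116], [16, 160, 113], [15, 161, 117]]
239 [[17, 161, 125], [16, 168, 114], [17, 162, 123], [16, 161, 127], [12, 198, 80], [15, 210, 80], [16, 201, 76], [13, 177, 82], [13, 179, 81], [15, 241, 73], [13, 68, 34], [160, 24, 32], [163, 66, 27]]
241 [[17, 163, 128], [17, 166, 114], [16, 161, 128], [15, 162, 129], [13, 183, 74], [13, 196, 65], [11, 161, 65], [14, 163, 64], [12, 205, 81], [13, 231, 75], [3, 64, 40], [68, 33, 31], [120, 28, 27]]
243 [[15, 62, 82], [23, 54, 80], [20, 59, 78], [21, 58, 83], [171, 58, 31], [108, 61, 21], [21, 112, 16], [124, 157, 13], [16, 67, 84], [22, 67, 84], [21, 80, 86], [18, 72, 88], [16, 69, 85]]
246 [[19, 75, 85], [20, 60, 85], [18, 73, 84], [19, 67, 91], [175, 90, 31], [14, 255, 13], [14, 213, 18], [98, 78, 13], [17, 67, 88], [22, 64, 87], [13, 67, 87], [20, 74, 89], [21, 66, 89]]
225 284 376
238 289 339
```

jog_arm:
  deltas:
    - [[-1,0,0,-0.1,0],[-1,0,0,-0.1,0],[-1,0,0,0,0]]

```text
time_s: 7.45
tcp_pos: [0.6636, 0.1484, 0.0603]
eef_rot: [180.0, -0.0, -95.6]
contact_force: [0.2, -0.0, -0.1]
gripper_width: 0.0005
gripper_force: 0.0
```

jog_arm:
  deltas:
    - [[-1,0,0,-0.1,0],[-1,0,0,-0.1,0],[-1,0,0,0,0]]

```text
time_s: 7.82
tcp_pos: [0.6636, 0.1484, 0.0583]
eef_rot: [180.0, -0.0, -95.6]
contact_force: [0.2, -0.1, 0.1]
gripper_width: 0.0005
gripper_force: 0.0
```

jog_arm:
  deltas:
    - [[-1,0,0,-0.1,0],[-1,0,0,-0.1,0],[-1,0,0,0,0]]

```text
time_s: 8.2
tcp_pos: [0.6636, 0.1484, 0.0563]
eef_rot: [180.0, -0.0, -95.6]
contact_force: [0.2, 0.2, -0.5]
gripper_width: 0.0005
gripper_force: 0.0
```

jog_arm:
  deltas:
    - [[-1,0,0,-0.1,0],[-1,0,0,-0.1,0],[-1,0,0,0,0]]

```text
time_s: 8.57
tcp_pos: [0.6636, 0.1484, 0.0544]
eef_rot: [180.0, -0.0, -95.6]
contact_force: [-0.7, 0.3, -0.2]
gripper_width: 0.0002
gripper_force: 0.0
```

jog_arm:
  deltas:
    - [[-1,0,0,-0.1,0],[-1,0,0,-0.1,0],[-1,0,0,0,0]]

```text
time_s: 8.95
tcp_pos: [0.6636, 0.1484, 0.0524]
eef_rot: [180.0, -0.0, -95.6]
contact_force: [-0.3, 0.7, 0.5]
gripper_width: 0.0004
gripper_force: 0.0
```

Run:
```python
from h import *
c=r.camera_info("wrist");s=r.get_state();w=r.capture("wrist");t=r.capture("top");sc=r.capture("scene");print(s['tcp_pos'],s['contact_force'])
cv2.imwrite("pics/w4.png",w);cv2.imwrite("pics/t4.png",t);cv2.imwrite("pics/s4.png",sc)
h=cv2.cvtColor(w,cv2.COLOR_BGR2HSV)
for v in(150,190,230,241):
  q=np.flatnonzero((h[v,300:348,1]>170)&(h[v,300:348,0]<16)&(h[v,300:348,2]<190))+300;print(v,q.min(),q.max())
  for z in(.06,):print(np.linalg.norm(wray(c,q.min()-.5,v,z)-wray(c,q.max()+.5,v,z)),wray(c,q.mean(),v,z))
o=np.zeros((600,800,3),np.uint8)
o[:400,:400]=cv2.resize(w[130:270,250:390],(400,400),interpolation=cv2.INTER_CUBIC)
o[:320,400:]=cv2.resize(sc[180:260,330:430],(400,320),interpolation=cv2.INTER_CUBIC)
o[320:,400:]=cv2.resize(t[120:190,220:320],(400,280),interpolation=cv2.INTER_CUBIC)
cv2.imwrite("pics/c5.png",o)
```

```text
[0.66359321 0.14843963 0.05237386] [-0.34626285  0.65618464  0.53250444]
150 312 344
0.017409969551183877 [0.65411211 0.08913215 0.06      ]
190 312 340
0.01579568632067043 [0.65700557 0.11090683 0.06      ]
230 313 340
0.01595009177540223 [0.65866724 0.13448952 0.06      ]
241 312 339
0.01618566779882963 [0.66027525 0.14129547 0.06      ]
```

View pics/c5.png

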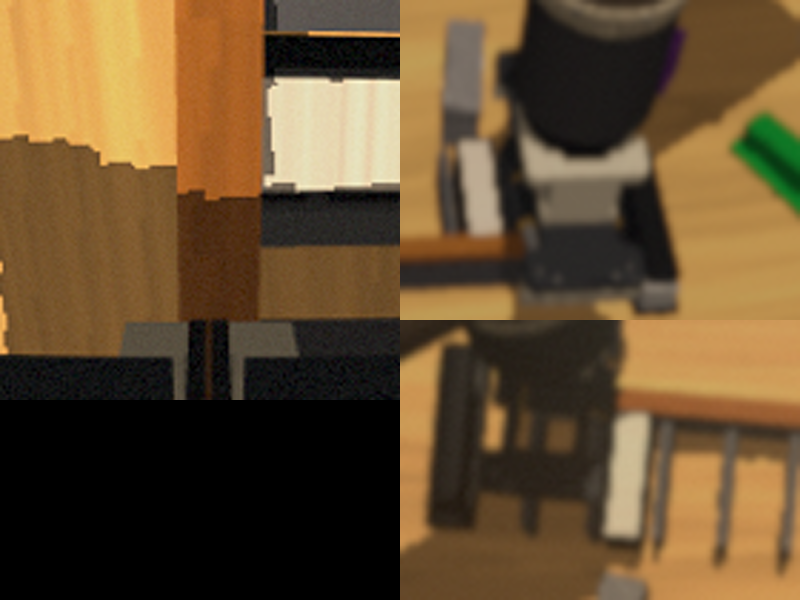

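The composite shows the tip edge at (208,320), still just above the rail. The rail's apparent width is right (16.0 mm), so camera height is consistent. I'll keep going gently.

jog_arm:
  deltas:
    - [[-1,0,0,-0.1,0],[-1,0,0,-0.1,0],[-1,0,0,0,0]]

```text
time_s: 9.48
tcp_pos: [0.6636, 0.1485, 0.0504]
eef_rot: [180.0, -0.0, -95.6]
contact_force: [-0.8, 0.0, -0.4]
gripper_width: 0.0005
gripper_force: 0.0
```

jog_arm:
  deltas:
    - [[-1,0,0,-0.1,0],[-1,0,0,0,0]]

```text
time_s: 9.72
tcp_pos: [0.6637, 0.1485, 0.0503]
eef_rot: [-180.0, 0.0, -95.5]
contact_force: [-2.4, -0.1, 5.9]
gripper_width: 0.0003
gripper_force: 2.8
```

jog_arm:
  deltas:
    - [[-1,0,0,-0.1,0],[-1,0,0,0,0]]

```text
time_s: 9.98
tcp_pos: [0.6637, 0.1485, 0.0502]
eef_rot: [-180.0, 0.0, -95.5]
contact_force: [-5.1, -0.2, 11.1]
gripper_width: 0.0005
gripper_force: 5.8
```

jog_arm:
  deltas:
    - [[-1,0,0,-0.1,0],[-1,0,0,0,0]]

```text
time_s: 10.22
tcp_pos: [0.6638, 0.1485, 0.0502]
eef_rot: [-179.9, 0.0, -95.5]
contact_force: [-7.9, -0.5, 18.0]
gripper_width: 0.0006
gripper_force: 8.8
```

Contact: the force rises about 6 N/mm from TCP z≈0.050. The effective fingertip level is therefore about TCP+10 mm, and I'll use that from here. I'll ease off to a light touch, slide along a→b→c and stop there.

jog_arm:
  deltas:
    - [[-1,0,0,0.1,0],[-1,-0.05,-0.5,0,0],[-1,-0.1,-1.0,0,0],[-1,-0.1,-1.0,0,0],[-1,-0.1,-1.0,0,0],[-1,-0.1,-1.0,0,0]]

```text
time_s: 10.98
tcp_pos: [0.6612, 0.105, 0.0503]
eef_rot: [-179.7, 0.2, -95.5]
contact_force: [0.7, 5.6, 5.5]
gripper_width: 0.0004
gripper_force: 3.2
```

jog_arm:
  deltas:
    - [[-1,-0.13,-1.0,-0.03,0],[-1,-0.13,-1.0,0,0],[-1,-0.13,-1.0,0,0],[-1,-0.1,-1.0,0,0],[-1,-0.05,-0.5,0,0],[-1,0,0,0,0]]

```text
time_s: 11.72
tcp_pos: [0.6561, 0.0595, 0.0502]
eef_rot: [-179.7, 0.1, -95.5]
contact_force: [1.7, 3.3, 7.7]
gripper_width: 0.0005
gripper_force: 3.9
```

jog_arm:
  deltas:
    - [[-1,0,0,2,0],[-1,0,0,4,0],[-1,0,0,4,0],[-0.5,-2,1,2,0.18],[0,-3,1,2,0.18],[0.3,-3,1,2,0.18],[0.3,-3,1,0,0.18],[0.3,-3,1,0,0.18]]

```text
time_s: 12.72
tcp_pos: [0.5128, 0.1087, 0.2085]
eef_rot: [-179.9, -0.0, -43.7]
contact_force: [-0.1, 0.5, -0.4]
gripper_width: 0.0445
gripper_force: 0.0
```

jog_arm:
  deltas:
    - [[0.3,-2,1,0,0.18],[0.3,-0.6,0,0,0.18],[0.3,0,0,0,0.17],[0.3,0,0,0,0],[0.3,0,0,0,0]]

```text
time_s: 13.35
tcp_pos: [0.4878, 0.1184, 0.2081]
eef_rot: [-180.0, 0.0, -13.8]
contact_force: [0.4, 0.7, 0.5]
gripper_width: 0.0571
gripper_force: 0.0
```

Run:
```python
from h import *
c=r.camera_info("wrist");s=r.get_state();w=r.capture("wrist");t=r.capture("top");print(s['tcp_pos'],s['eef_rot'],s['time_s'])
np.save("w5.npy",c,allow_pickle=True);cv2.imwrite("pics/w5.png",w)
tl=[.49,.1195,.056];print(wproj(c,tl),wproj(c,s['tcp_pos']),-c['view'][:3,:3].T@c['view'][:3,3])
```

```text
[0.48776835 0.11840228 0.20814399] [-1.79998698e+02  1.87349923e-03 -1.38495702e+01] 13.35
(np.float64(321.5126523587264), np.float64(181.23266995068292)) (np.float64(323.40066584817953), np.float64(245.83742911093066)) [0.56890305 0.09887923 0.3780131 ]
```

View pics/w5.png

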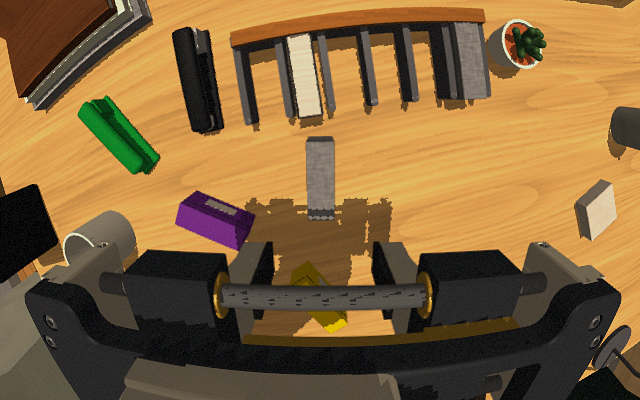

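The wrist view shows the jaws straddling the box's line. The box top runs from (306,138) to (334,208), nearly aligned with the tool. Now I'll measure the box accurately.

Run:
```python
from h import *
c=np.load("w5.npy",allow_pickle=True).item();w=cv2.imread("pics/w5.png");h=cv2.cvtColor(w,cv2.COLOR_BGR2HSV)
m=((h[...,1]<70)&(h[...,2]>70)).astype('uint8');m[:125]=0;m[225:]=0;m[:,:295]=0;m[:,:]*=1;m[:,345:]=0
m=cv2.medianBlur(m,3)
k=max(cv2.findContours(m,0,1)[0],key=cv2.contourArea);print(cv2.minAreaRect(k),cv2.boundingRect(k))
rows=[]
for v in range(145,206,6):
    u=np.flatnonzero(m[v]);a=wray(c,u[0]-.5,v,.056);b=wray(c,u[-1]+.5,v,.056);rows.append([*((a+b)/2)[:2],np.linalg.norm(a-b)])
rows=np.array(rows);f=np.polyfit(rows[:,0],rows[:,1],1);print("w",np.round(rows[:,2]*1e3,1),"yaw",np.degrees(np.arctan(f[0])),"y at .49",np.polyval(f,.49))
print([wray(c,320,v,.056) for v in(137.5,208,212,218)])
g=h[200:225,320];print(g.tolist())
# rack: rail corners
m=((h[...,0]<16)&(h[...,1]>175)&(h[...,2]>90)&(h[...,2]<195)).astype('uint8');m[:8]=0;m[50:]=0;m[:,:228]=0;m[:,488:]=0;m=cv2.medianBlur(m,3)
P=[]
for u in range(240,480,12):
    v=np.flatnonzero(m[:,u]);P.append(wray(c,u,v[0]-.5,.06)[:2])
P=np.array(P);f=np.polyfit(P[:,1],P[:,0],1);print("rail back edge",f,np.degrees(np.arctan(-f[0])),np.polyval(f,.036)-.008)
```

```text
((319.5, 175.0), (68.0, 27.0), 90.0) (306, 141, 28, 69)
w [29.2 29.3 29.5 28.5 28.7 28.8 29.  29.1 29.3 29.5 28.5] yaw -13.313413906233354 y at .49 0.12118556282641131
[array([0.53601013, 0.10968907, 0.056     ]), array([0.46094133, 0.12844124, 0.056     ]), array([0.45639905, 0.12957887, 0.056     ]), array([0.44950507, 0.1313061 , 0.056     ])]
[[15, 38, 133], [14, 42, 134], [15, 42, 134], [16, 46, 140], [18, 43, 130], [14, 47, 136], [18, 40, 129], [15, 43, 132], [16, 43, 136], [16, 46, 123], [10, 26, 59], [21, 48, 69], [21, 39, 65], [4, 32, 64], [13, 26, 69], [0, 31, 58], [6, 55, 46], [16, 44, 128], [20, 42, 109], [12, 57, 58], [15, 119, 77], [16, 154, 121], [17, 172, 113], [16, 162, 112], [18, 162, 112]]
rail back edge [0.09766631 0.6542904 ] -5.578176059128602 0.649806384175353
```

jog_arm:
  deltas:
    - [[0.35,0.4,0.2,-4,0.008],[0.35,0,0,-5,0],[0.35,0,0,-4.5,0],[0.35,0,0,-3,0],[0.35,0,0,-1,0],[0.35,0,0,-0.4,0],[0.35,0,0,0,0]]

```text
time_s: 14.32
tcp_pos: [0.4924, 0.1208, 0.03]
eef_rot: [-179.9, -0.1, -13.2]
contact_force: [-0.8, 0.2, 0.2]
gripper_width: 0.059
gripper_force: 0.0
```

jog_arm:
  deltas:
    - [[0.35,0,0,-0.4,0],[0.35,0,0,-0.4,0],[0.35,0,0,-0.4,0],[0.35,0,0,-0.3,0],[0.35,0,0,0,0]]

```text
time_s: 14.95
tcp_pos: [0.4916, 0.1203, 0.0139]
eef_rot: [180.0, 0.0, -13.2]
contact_force: [-0.5, 0.3, 0.2]
gripper_width: 0.0594
gripper_force: 0.0
```

jog_arm:
  deltas:
    - [[-0.24,0,0,0,0],[-0.24,0,0,0,0],[-0.24,0,0,0,0],[-0.24,0,0,0,0]]
  force: 4

```text
time_s: 15.45
tcp_pos: [0.4918, 0.1205, 0.0142]
eef_rot: [-180.0, -0.0, -13.2]
contact_force: [0.4, -0.3, -0.4]
gripper_width: 0.0336
gripper_force: 0.0
```

jog_arm:
  deltas:
    - [[-0.24,0,-0.3,0,0.068],[-0.24,0,-0.3,0,0.067],[-0.24,-0.1,-0.6,0,0],[-0.24,-0.1,-0.6,0,0],[-0.24,-0.1,-0.6,0,0],[-0.24,-0.1,-0.6,0,0],[-0.24,-0.1,-0.6,0,0],[-0.24,0,-0.6,0,0]]

```text
time_s: 16.45
tcp_pos: [0.4866, 0.078, 0.0142]
eef_rot: [180.0, 0.0, -5.4]
contact_force: [-0.1, 2.3, 0.8]
gripper_width: 0.0332
gripper_force: 1.0
```

jog_arm:
  deltas:
    - [[-0.24,0,-0.4,0,0],[-0.3,0,0,0,0],[-0.3,0,0,0,0],[-0.3,0,0,0,0],[-0.3,0,0,0,0]]

```text
time_s: 17.08
tcp_pos: [0.4867, 0.0745, 0.0141]
eef_rot: [180.0, 0.0, -5.4]
contact_force: [0.5, 0.4, 0.4]
gripper_width: 0.0308
gripper_force: 0.5
```

jog_arm:
  deltas:
    - [[0.2,0,0,0,0],[0.2,0,0,0,0],[0.2,0,0,2,0],[0.2,0,0,4,0],[0.2,0,0,5,0],[0.2,-1,0,5,0],[0.2,-1,0,2,0],[0.2,0,0,0,0]]

```text
time_s: 18.08
tcp_pos: [0.467, 0.0747, 0.1959]
eef_rot: [-179.9, -0.2, -5.4]
contact_force: [0.7, -0.2, -0.8]
gripper_width: 0.0529
gripper_force: 0.0
```

```bash
cat > meas.py <<'E'
from h import *
import sys
n=sys.argv[1];c=r.camera_info("wrist");s=r.get_state();w=r.capture("wrist");print(s['tcp_pos'],s['eef_rot'],s['time_s'])
np.save(n+".npy",c,allow_pickle=True);cv2.imwrite(f"pics/{n}.png",w)
h=cv2.cvtColor(w,cv2.COLOR_BGR2HSV)
g=((h[...,1]<70)&(h[...,2]>70)).astype('uint8');g=cv2.medianBlur(g,3);g[240:]=0
nl,lab,st,_=cv2.connectedComponentsWithStats(g)
for i in range(1,nl):
    if st[i,4]<120: continue
    k=cv2.findContours((lab==i).astype('uint8'),0,1)[0][0]
    b=cv2.boxPoints(cv2.minAreaRect(k));q=np.array([wray(c,u,v,.056)[:2] for u,v in b])
    d=q-np.roll(q,1,0);L=np.linalg.norm(d,axis=1);j=L.argmax();
    print(st[i].tolist(),"ctr",q.mean(0).round(4),"len",L[j].round(4),L.min().round(4),"yaw",(np.degrees(np.arctan2(d[j,1],d[j,0]))+90)%180-90)
m=((h[...,0]<16)&(h[...,1]>175)&(h[...,2]>90)&(h[...,2]<195)).astype('uint8');m=cv2.medianBlur(m,3);m[70:]=0
nl,lab,st,_=cv2.connectedComponentsWithStats(m);i=1+st[1:,4].argmax();x0,y0,ww,hh,_=st[i];print("rail",st[i])
P=[]
for u in range(x0+6,x0+ww-6,8):
    v=np.flatnonzero(lab[:,u]==i);P.append(wray(c,u,v[0]-.5,.06)[:2])
P=np.array(P);f=np.polyfit(P[:,1],P[:,0],1);print("yaw",np.degrees(np.arctan(-f[0])),"mid x at .036",np.polyval(f,.036)-.008)
for u in(x0-.5,x0+ww-.5):
    v=np.flatnonzero(lab[:,int(np.clip(u,x0+1,x0+ww-2))]==i).mean();print("end",wray(c,u,v,.06)[:2])
E
python3 meas.py w6
```

```text
[0.46703424 0.07474932 0.19590199] [-1.79871327e+02 -1.70209098e-01 -5.41491822e+00] 18.075
[13, 0, 91, 63, 1152] ctr [0.7305 0.4151] len 0.1889 0.0347 yaw -83.81901950023297
[583, 0, 57, 18, 190] ctr [ 0.699  -0.3637] len 0.1614 0.0204 yaw -80.29449624439259
[597, 0, 41, 11, 236] ctr [ 0.7097 -0.3805] len 0.1255 0.0166 yaw -75.48853569367147
[263, 16, 25, 83, 1886] ctr [0.605  0.1099] len 0.0858 0.0242 yaw -5.460903590614137
[296, 20, 8, 79, 573] ctr [0.5995 0.0858] len 0.0805 0.0069 yaw -5.495182364956179
[341, 21, 8, 77, 567] ctr [0.5952 0.0418] len 0.0784 0.0069 yaw -5.454016995585789
[252, 23, 7, 76, 516] ctr [0.6042 0.1303] len 0.0785 0.0062 yaw -5.550004060568881
[385, 22, 8, 77, 532] ctr [ 0.5919 -0.0022] len 0.0795 0.0072 yaw -5.413067230935951
[441, 23, 32, 83, 2437] ctr [ 0.5879 -0.0774] len 0.0912 0.0368 yaw -6.166847467827665
[210, 26, 7, 76, 465] ctr [0.6091 0.1748] len 0.0805 0.0067 yaw -5.668471747922425
[428, 27, 8, 75, 494] ctr [ 0.5871 -0.0476] len 0.0793 0.0078 yaw -5.256942759288108
[479, 30, 50, 53, 827] ctr [ 0.5985 -0.137 ] len 0.0677 0.0588 yaw -79.08658036274136
[307, 126, 29, 85, 2378] ctr [0.4854 0.0756] len 0.0883 0.0278 yaw -6.156675462089282
[25, 173, 72, 67, 3528] ctr [0.4702 0.4607] len 0.1913 0.0839 yaw -79.60856944555948
[570, 213, 25, 27, 332] ctr [ 0.3778 -0.2937] len 0.0614 0.0424 yaw 80.96238420037716
rail [ 209    0  267   27 3707]
yaw -5.370913987751406 mid x at .036 0.6495535108929881
end [0.66355559 0.17342608]
end [ 0.63667321 -0.10231946]
```

jog_arm:
  deltas:
    - [[-1,-1,0.1,0,-0.175],[-1,-1,0.1,0,-0.175],[-1,-1,0.1,0,-0.175],[-1,-1,0.1,0,-0.175],[-1,-1,0.1,0,-0.175],[-1,-1.1,0.2,0,-0.175],[-1,0,0,0,-0.175],[-1,0,0,0,-0.175]]

```text
time_s: 19.12
tcp_pos: [0.4052, 0.0811, 0.1927]
eef_rot: [179.9, -0.1, -86.0]
contact_force: [-1.3, 0.2, -0.0]
gripper_width: 0.0009
gripper_force: 0.0
```

jog_arm:
  deltas:
    - [[-1,0,0,0,-0.172],[-1,0,0,-3,0],[-1,0,0,-3,0],[-1,0,0,-3,0],[-1,0,0,-2,0],[-1,0,0,0,0],[-1,0,0,0,0]]

```text
time_s: 20.0
tcp_pos: [0.4059, 0.0814, 0.0842]
eef_rot: [180.0, -0.0, -95.5]
contact_force: [0.1, -0.1, 1.1]
gripper_width: 0.0006
gripper_force: 0.0
```

jog_arm:
  deltas:
    - [[-1,0,0.05,-2,0],[-1,0,0,-1.5,0],[-1,0,0,-1,0],[-1,0,0,-1,0],[-1,0,0,-0.8,0],[-1,0,0,-0.7,0],[-1,0,0,0,0]]

```text
time_s: 20.88
tcp_pos: [0.4055, 0.0817, 0.0137]
eef_rot: [180.0, -0.0, -95.5]
contact_force: [0.2, -0.4, -0.5]
gripper_width: 0.0004
gripper_force: 0.0
```

jog_arm:
  deltas:
    - [[-1,0.5,-0.05,0,0],[-1,0.5,-0.05,0,0],[-1,0.5,-0.05,0,0],[-1,0.5,-0.05,0,0],[-1,0.5,-0.05,0,0],[-1,0.5,-0.05,0,0],[-1,0.5,-0.05,0,0],[-1,0,0,0,0]]

```text
time_s: 21.88
tcp_pos: [0.4406, 0.0781, 0.0141]
eef_rot: [180.0, -0.0, -95.5]
contact_force: [-2.8, -0.5, 1.5]
gripper_width: 0.0002
gripper_force: 1.1
```

Run:
```python
from h import *
s=r.get_state();t=r.capture("top");sc=r.capture("scene");print(s['tcp_pos'],s['contact_force'],s['time_s'])
h=cv2.cvtColor(r.capture("wrist"),cv2.COLOR_BGR2HSV)
o=np.zeros((600,800,3),np.uint8)
o[:300,:400]=cv2.resize(t[125:230,240:380],(400,300),interpolation=cv2.INTER_CUBIC)
o[:300,400:]=cv2.resize(sc[150:255,270:410],(400,300),interpolation=cv2.INTER_CUBIC)
w=r.capture("wrist");o[300:,:480]=cv2.resize(w,(480,300))
cv2.imwrite("pics/c6.png",o);cv2.imwrite("pics/w7.png",w)
```

```text
[0.4406269  0.07808511 0.01409754] [-2.84281918 -0.53774781  1.49809114] 21.875
```

jog_arm:
  deltas:
    - [[-1,0.6,-0.045,0,0],[-1,0.6,-0.055,0,0],[-1,0.6,-0.055,0,0],[-1,0.6,-0.055,0,0]]

```text
time_s: 22.58
tcp_pos: [0.4652, 0.0763, 0.0141]
eef_rot: [180.0, -0.0, -95.5]
contact_force: [-3.2, 0.1, 2.2]
gripper_width: 0.0
gripper_force: 1.3
```

jog_arm:
  deltas:
    - [[-1,0.6,-0.055,0,0],[-1,0.6,-0.055,0,0],[-1,0.6,-0.055,0,0],[-1,0.6,-0.055,0,0]]

```text
time_s: 23.08
tcp_pos: [0.4892, 0.0741, 0.0141]
eef_rot: [-180.0, 0.0, -95.5]
contact_force: [-0.7, -0.1, 0.2]
gripper_width: 0.0006
gripper_force: 0.9
```

Run:
```python
from h import *
s=r.get_state();t=r.capture("top");sc=r.capture("scene");w=r.capture("wrist");print(s['tcp_pos'],s['contact_force'],s['time_s'])
o=np.zeros((600,800,3),np.uint8)
o[:300,:400]=cv2.resize(t[125:230,240:380],(400,300),interpolation=cv2.INTER_CUBIC)
o[:300,400:]=cv2.resize(sc[150:255,270:410],(400,300),interpolation=cv2.INTER_CUBIC)
o[300:,:480]=cv2.resize(w,(480,300))
cv2.imwrite("pics/c7.png",o);cv2.imwrite("pics/w8.png",w)
h=cv2.cvtColor(w,cv2.COLOR_BGR2HSV)
for n in("w7","w8"):
    h=cv2.cvtColor(cv2.imread(f"pics/{n}.png"),cv2.COLOR_BGR2HSV);g=((h[...,1]<75)&(h[...,2]>70)).astype('uint8');g=cv2.medianBlur(g,3)
    nl,lab,st,ce=cv2.connectedComponentsWithStats(g);print([st[i].tolist() for i in range(1,nl) if st[i,4]>100 and 200<ce[i,0]<440 and ce[i,1]<290])
```

```text
[0.48918489 0.07412083 0.01414625] [-0.70653812 -0.05543333  0.20688806] 23.075
[[181, 224, 71, 14, 832], [292, 243, 24, 31, 300], [330, 243, 23, 30, 299]]
[[190, 223, 62, 16, 744], [292, 243, 24, 31, 329], [330, 243, 24, 31, 320]]
```

View pics/c7.png

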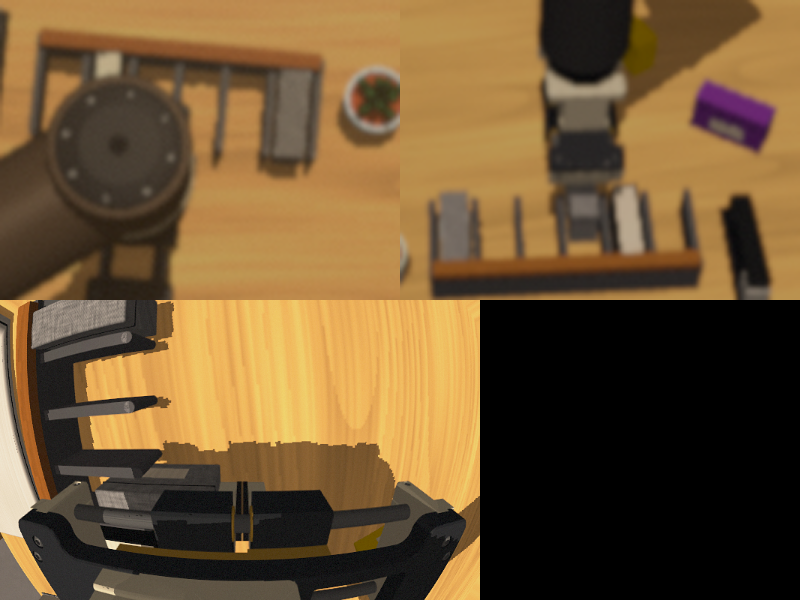

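The last composite shows the box's front inside the third gap in the scene crop (585,215). In the wrist view its near end stays at a constant column, so contact is steady. I'll keep pushing and watch the force.

jog_arm:
  deltas:
    - [[-1,0.6,-0.06,0,0],[-1,0.6,-0.06,0,0],[-1,0.5,-0.05,0,0],[-1,0,0,0,0]]

```text
time_s: 23.72
tcp_pos: [0.5064, 0.0725, 0.0141]
eef_rot: [-180.0, 0.0, -95.5]
contact_force: [-0.2, -0.4, -0.3]
gripper_width: 0.0006
gripper_force: 0.0
```

Run:
```python
from h import *
c=r.camera_info("wrist");s=r.get_state();w=r.capture("wrist");p=s['tcp_pos'];print(p,s['contact_force'],s['time_s'])
h=cv2.cvtColor(w,cv2.COLOR_BGR2HSV);g=((h[...,1]<75)&(h[...,2]>70)).astype('uint8');g=cv2.medianBlur(g,3)
nl,lab,st,ce=cv2.connectedComponentsWithStats(g)
for i in range(1,nl):
    if st[i,4]>100 and 200<ce[i,0]<280 and ce[i,1]<241:
        x=st[i];e=wray(c,x[0]+x[2]-.5,x[1]+x[3]/2,.056);print(x,e,"rel",e-p)
o=np.array([.601,.0405]);R=np.array([[.9954,-.0958],[.0958,.9954]]);print("rack tcp",R@(p[:2]-o))
```

```text
[0.50644466 0.07254172 0.01414964] [-0.16223918 -0.41416925 -0.32775296] 23.725
[218 225  35  14 362] [0.53471199 0.04186096 0.056     ] rel [ 0.02826733 -0.03068075  0.04185036]
rack tcp [-0.09718998  0.02283593]
```

jog_arm:
  deltas:
    - [[-1,0.5,-0.05,0,0],[-1,0.5,-0.05,0,0],[-1,0.4,-0.04,0,0],[-1,0,0,0,0]]

```text
time_s: 24.28
tcp_pos: [0.5203, 0.0711, 0.0142]
eef_rot: [-180.0, 0.0, -95.5]
contact_force: [-0.4, -0.2, 0.1]
gripper_width: 0.0003
gripper_force: 0.0
```

jog_arm:
  deltas:
    - [[-1,0.3,-0.03,0,0],[-1,0.3,-0.03,0,0]]

```text
time_s: 24.52
tcp_pos: [0.5257, 0.0704, 0.0141]
eef_rot: [180.0, -0.0, -95.5]
contact_force: [-1.1, 0.1, -0.3]
gripper_width: 0.0005
gripper_force: 0.8
```

jog_arm:
  deltas:
    - [[-1,0.2,-0.02,0,0],[-1,0.2,-0.02,0,0]]

```text
time_s: 24.78
tcp_pos: [0.5298, 0.07, 0.0141]
eef_rot: [180.0, -0.0, -95.5]
contact_force: [-1.6, 0.8, 1.5]
gripper_width: 0.0003
gripper_force: 0.9
```

jog_arm:
  deltas:
    - [[-1,0.2,-0.02,0,0],[-1,0.2,-0.02,0,0]]

```text
time_s: 25.02
tcp_pos: [0.5339, 0.0697, 0.0141]
eef_rot: [-180.0, -0.0, -95.5]
contact_force: [-0.9, 0.3, 0.4]
gripper_width: 0.0003
gripper_force: 0.8
```

jog_arm:
  deltas:
    - [[-1,0.15,-0.015,0,0],[-1,0.15,-0.015,0,0]]

```text
time_s: 25.28
tcp_pos: [0.5368, 0.0694, 0.0142]
eef_rot: [-180.0, 0.0, -95.5]
contact_force: [-1.7, 1.0, 0.6]
gripper_width: 0.0005
gripper_force: 0.8
```

jog_arm:
  deltas:
    - [[-1,0.15,-0.015,0,0],[-1,0.1,-0.01,0,0]]

```text
time_s: 25.52
tcp_pos: [0.5392, 0.0691, 0.0141]
eef_rot: [180.0, -0.0, -95.5]
contact_force: [-4.4, 1.3, 1.3]
gripper_width: 0.0007
gripper_force: 2.1
```

jog_arm:
  deltas:
    - [[-1,0.1,-0.01,0,0],[-1,0.1,-0.01,0,0]]

```text
time_s: 25.78
tcp_pos: [0.5393, 0.0688, 0.014]
eef_rot: [179.8, -0.0, -95.5]
contact_force: [-11.6, 5.0, 10.1]
gripper_width: 0.0005
gripper_force: 7.4
```

jog_arm:
  deltas:
    - [[-1,0.1,-0.01,0,0],[-1,0.1,-0.01,0,0]]

```text
time_s: 26.02
tcp_pos: [0.5394, 0.0685, 0.014]
eef_rot: [179.7, -0.1, -95.5]
contact_force: [-21.8, 9.4, 16.9]
gripper_width: 0.0005
gripper_force: 12.5
```

It stopped firmly at the expected home position. I'll back away and check.

jog_arm:
  deltas:
    - [[-1,-0.3,0.03,0,0],[-1,-1,0.1,0,0],[-1,-2,0.2,0,0],[-1,-2,0.2,3,0],[-1,-2,0.2,5,0.15],[-1,-1,0,5,0.175],[-1,0,0,5,0.175],[-1,0,0,0,0.175]]

```text
time_s: 27.02
tcp_pos: [0.4626, 0.0772, 0.1987]
eef_rot: [-179.5, -0.1, -56.5]
contact_force: [0.2, 0.3, -0.7]
gripper_width: 0.0005
gripper_force: 0.0
```

jog_arm:
  deltas:
    - [[-1,0,0,0,0.175],[-1,0,0,0,0.175],[-1,0,0,0,0.175],[-1,0,0,0,0.175],[-1,0,0,0,0.175],[-1,0,0,0,0],[-1,0,0,0,0]]

```text
time_s: 27.9
tcp_pos: [0.4602, 0.076, 0.1942]
eef_rot: [-180.0, -0.0, -6.9]
contact_force: [-0.0, 0.4, -0.2]
gripper_width: 0.0008
gripper_force: 0.0
```

```bash
python3 meas.py w9
python3 - <<'E'
from h import *
cv2.imwrite("pics/t9.png",r.capture("top"))
a=cv2.imread("pics/top0.png").astype(int);b=cv2.imread("pics/t9.png").astype(int)
d=(abs(a-b).max(2)>50).astype('uint8');d=cv2.medianBlur(d,3)
n,l,s,c=cv2.connectedComponentsWithStats(d);print([x.tolist() for x in s[1:] if x[4]>15])
E
```

```text
[0.46024725 0.07603201 0.19422612] [-1.79983494e+02 -2.32596249e-02 -6.91471505e+00] 27.9
[10, 0, 90, 67, 1157] ctr [0.7305 0.4149] len 0.1923 0.035 yaw -83.97016325813908
[301, 7, 32, 85, 2556] ctr [0.6005 0.0651] len 0.0875 0.0296 yaw -5.5690617550728945
[259, 10, 26, 67, 1491] ctr [0.6129 0.1089] len 0.0697 0.0241 yaw -5.088851805626177
[337, 13, 9, 77, 544] ctr [0.5953 0.0418] len 0.0785 0.0072 yaw -5.808593952812885
[438, 13, 34, 82, 2443] ctr [ 0.5881 -0.0778] len 0.091 0.0376 yaw -5.672242017533506
[292, 14, 9, 78, 554] ctr [0.5994 0.0859] len 0.0797 0.0072 yaw -5.638859389256368
[382, 14, 9, 77, 536] ctr [ 0.5908 -0.0028] len 0.0795 0.0075 yaw -5.663902891432031
[247, 19, 10, 75, 509] ctr [0.6034 0.1302] len 0.0777 0.0074 yaw -5.323987768626765
[425, 18, 8, 75, 471] ctr [ 0.5861 -0.0475] len 0.0792 0.0074 yaw -5.32518593881565
[477, 19, 51, 52, 812] ctr [ 0.598  -0.1373] len 0.0674 0.0582 yaw -77.70172824925757
[206, 22, 8, 76, 437] ctr [0.6092 0.1746] len 0.0808 0.0068 yaw -5.583315319057462
[261, 78, 24, 17, 322] ctr [0.5685 0.113 ] len 0.023 0.0161 yaw 80.88963577636696
[25, 175, 71, 65, 3433] ctr [0.4804 0.4611] len 0.1872 0.092 yaw 86.69387658211753
[583, 209, 16, 31, 264] ctr [ 0.3612 -0.3092] len 0.054 0.0379 yaw 16.933217239208574
rail [ 204    0  269   17 2352]
yaw -5.506875528574908 mid x at .036 0.6439736657028282
end [0.66345996 0.17348821]
end [ 0.63678769 -0.10314233]
[[271, 145, 11, 29, 226], [290, 145, 9, 6, 33], [120, 151, 209, 249, 24516], [303, 227, 12, 26, 221], [0, 257, 150, 143, 7387], [303, 363, 9, 5, 18], [356, 383, 13, 17, 129]]
```

```bash
python3 -c "
from plant import r
print(r.close_job())"
```

```text
the job is handed in; nothing more can be done
None
```

I ran a fingertip along the rail behind gaps 1, 2 and 3 from the stapler end, then pushed the card box into the third gap; the last wrist view shows it home, upright and aligned to within measurement error, and I handed the job in at about 28 s, with no verdict returned.

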